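# Lock a lathe chuck onto its camlock spindle nose

### The arm

A 6-joint arm with a two-finger parallel gripper is mounted at the origin on the work surface. World frame = base frame: x ahead of the robot, y to its left, z up, the work surface at z = 0. Lengths are in mm, angles in rad, forces in N, time in s.
With the tool pointing down it reaches from about 400 to 925 mm from the base axis. Payload 12.5 kg.
Tool frame: the origin (TCP) lies on the mounting face of the last link; the fingertips stand 190 mm ahead of it and the grasp point (between the pads) lies 171 mm ahead of it; x points along the fingers, y is the direction in which the jaws open and shut, and the axes are right-handed (so a half turn about x gives the same grasp; the last joint's range is limited). The gripper opens to 95 mm and grips with 3 to 60 N. Pads are 20 mm wide; open, the fingers measure 119 mm over their backs; the gripper's body (75 mm by 180 mm) begins 59 mm behind the grasp point.
Start: joints at [-1.444, 0.491, 1.559, -0, 1.092, -0.106], TCP at [144.209, -608.135, 404.761] pointing down, gripper open.
Joint ranges: [-3.1, 3.1], [-0.84, 2.19], [0.05, 2.79], [-1.13, 4.28], [0.06, 2.93], [-2.69, 2.69]. Speed limits (rad/s): [2.22, 2.22, 2.79, 3.14, 3.14, 3.14].

### API

Orientations are given as [roll, pitch, yaw] about the fixed x, y, z axes, in that order (R = Rz(yaw) Ry(pitch) Rx(roll)).
In Python, from cell import env, eyes gives the robot as it stands. The module is installed in compiled form; this text tells all that it offers.
- The arm moves only by the tool jog_arm, never from a script. Its argument "deltas" is one flat list of numbers, 7 for each row, row after row: the shift along the tool's x, y, z in mm, then the turn, a rotation vector about the tool's x, y, z in rad, then the opening, from 0 (shut) to 1 (fully open). A call has 1 to 10 rows; each row shifts and turns the pose as measured when the row begins, along the tool's axes as they then stand; what a row does not reach is not made up. A row lasts 1/8 s, in which the tool goes at most 62.5 mm and 10.7 degrees, less where a joint would pass 70% of its speed; a pose out of reach is approached as far as the arm can. A call is refused whole if a number of a shift passes 62.5 or a number of a turn 0.188, either way. A call with a gripper value outside its range is refused whole. The fingers move at their own pace and stop on an object; the grip force is fixed at half the most. Time passes only in rows, so rows that do not move let the fingers close. It gives the time, the measured TCP pose, the force and the opening at its end, in the units of the state.
- env.state(): the state, without advancing time (a new reading comes with each control period).
- eyes.read_camera(name): name is "scene" or "side" or "wrist"; returns a dict with "image" (420x560x3 uint8, red, green, blue), "fovy" (degrees; the focal length in pixels is half the picture's height over the tangent of half this angle, whatever the lens; pixels are square), "cx", "cy" (the principal point, pixels), "world_from_camera" (4x4, takes a point from camera to world coordinates). Camera axes: x right, y up, looking along -z (the intrinsics and any distortion apply to the point x, -y, -z); pixel columns grow to the right and rows downward; lengths in mm; the calibration is good to about 2 mm. A picture is of the moment at which its call begins. There is no depth.
- env.job_done(): hands the job in, once; it reports no verdict.
The state is a dict: "t": time; "joints": joint angles; "qvel": joint speeds; "tau": joint torques, N m; "eef_pos": TCP position; "tcp_rot": TCP orientation; "ft_force": force on the tool from outside, world axes, zero at the start; "moment": the same for the moment, N m; "opening": opening from 0.0 (shut) to 1.0 (fully open).
Only numpy, scipy, OpenCV 4.12 (cv2) and the standard library are available. Lean on these libraries where they do the work, as an engineer would, in place of code of your own. Each camera call takes 0.05 s, during which the arm holds its last target.

### The job

Lock the chuck onto the lathe spindle with the top cam. Take the larger, flat-handled cam key out of the wooden block, fit its square end fully into the square socket on top of the spindle nose and turn it clockwise (seen from above), about half a turn, until the chuck is drawn up against the spindle and the cam comes up firmly tight, about 0.4 N m on the key; where that happens differs from chuck to chuck, so go by feel and do not force it further. Then draw the key out and stand it back in its hole in the block, leaving the other key, the tin and the tub where they are.

Things in the scene. Friction and masses are not known exactly. Their poses are not given: they have to be found in the camera images.
- key_handle (a point): Centre of the cross handle of the cam key, the larger of two T-shaped keys (128 mm tall, 0.4 kg). The handle is a flat dark steel bar, 110 mm long (x axis), 15 mm wide (y), 20 mm tall (z); z points up along the shank. At the start the key stands upright in one of the block's two holes, handle centre 128 mm above the bench.
- cam_key: The cam key; its origin is the tip, on the axis 118 mm below key_handle, same axes. The square end is 12 mm across and 24 mm long, sides parallel to the handle's x and y, its last 5 mm tapering to 8 mm. Above it a round shank of 17 mm diameter up to the handle.
- socket (a point): Centre of the mouth of the square socket in the top cam, a 27 mm steel disc let into the top of the spindle nose, 169.5 mm above the bench. 13.5 mm square, 20 mm deep, straight down; x and y lie along its sides and turn with the cam, z is up. The key fits in four ways round, with 0.1 rad of play each way. Along the spindle the gear case (201 mm high) begins 32 mm away, the chuck (192 mm) 40 mm.
- cam (a joint): Angle of the top cam, rad: about 0 at the start, growing clockwise seen from above, up to 4. It turns against 0.2 N m of friction, 0.06 more while drawing the chuck, and stays put. Between 1.7 and 3.1, differently each time, the chuck meets the spindle; the moment then climbs about 1.4 N m a rad. Tight is 0.4 N m, 0.5 is forcing. After a big step the reading sinks by up to 0.15, a small one 0.05.
- chuck (a joint): Gap in m between the chuck's backplate and the face of the spindle nose: about 0.0034 at the start, 0 when the faces meet. The chuck cannot move otherwise.
- stud (a joint): Stretch in m of the chuck's top stud, which the cam's hook pulls on: 0 when slack, about 0.0003 when properly tight, over 0.00045 when forced. Far smaller than the noise of its reading: go by the moment on the key.
- key_block: Wooden key block, fixed to the bench, 200 (its x) by 70 (its y) by 46 mm tall, origin under its centre. Two upright holes of 20 mm diameter, 36 mm deep, at 55 mm to either side of its centre along x; each holds one key.
- headstock: Green lathe headstock fixed to the bench, spindle along its y axis, 112 mm up. Origin on the bench straight below the top cam. Gear case, 190 mm wide in x, from 32 to 212 mm on the +y side; spindle nose, 118 mm in diameter, from -21 to 31 mm; on the -y side the chuck with its backplate and jaws, 160 mm in diameter, out to -130 mm.
- jaw_key_handle (a point): Middle of the round cross bar (68 mm long, 10 mm thick, along x) of the smaller, bright chuck-jaw key, 90 mm tall, which stands in the other hole. Not wanted here.
- tin: Olive-drab tin with a bright lid, 68 mm in diameter, 95 mm tall, origin under its centre.
- tub: White plastic tub of nuts and bolts, 130 (x) by 100 (y) by 45 mm, origin under its centre.
Mind the look-alikes: they are no part of the job. Several things have the shape of the key_block; the one meant has the colours described above. What is shaped like the cam_key but blue or orange is not meant.

How it is judged (in metres and radians):
On the way, in this order (a step that is already met when the one before it is completed fails the run):
1. the cam key's square end stands in the top cam's socket, with the cam still slack (horizontal distance between cam_key and socket below 0.004 m and z of cam_key in the frame of socket below -0.012 m and value of joint cam below 0.6 rad), for 0.1 s.
2. the cam has been turned with the key until the chuck is drawn home and the stud is tight (z of cam_key in the frame of socket below -0.008 m and horizontal distance between cam_key and socket below 0.006 m and value of joint chuck below 0.0003 m and value of joint stud above 0.00015 m), for 0.2 s.
At the end, for the whole second after the job is handed in: The chuck is home against the spindle (gap under 0.3 mm) and the stud still tight (stretch over 0.1 mm), and the cam key stands in a hole of the block: tip in the hole within 15 mm of its floor, upright within 0.2 rad (value of joint chuck below 0.0003 m and value of joint stud above 0.0001 m and z of cam_key in the frame of key_block between 0.005 and 0.025 m and y of cam_key in the frame of key_block between -0.02 and 0.02 m and angle between cam_key's own z axis and vertical below 0.2 rad); the robot touches nothing.
It fails at once if the cam is forced: its stud is stretched more than 0.45 mm (value of joint stud above 0.00045 m).
It fails at once if the key is jammed down on the spindle nose, cam or chuck with over 45 N before it has entered the socket (contact force between headstock and cam_key above 45 N and z of cam_key in the frame of socket above -0.008 m).
It fails at once if the other key is moved by more than 15 mm (distance of jaw_key_handle from where it was at the start of the episode above 0.015 m).
It fails at once if the tin or the tub is moved by more than 15 mm (distance of any of tin, tub from where it was at the start of the episode above 0.015 m).
It also fails if it takes over 72 s, if anything falls off the work surface, if the arm or the gripper's body presses on something with over 40 N, if the wrist force passes 120 N, or if a joint passes its speed limit or range.

## Working session

There is one attempt and no reset: what is moved stays moved. The work goes in short steps, Python scripts to look and compute and a tool call to move; the robot and the scene stay as the last step left them, time stands still between calls to the robot, and variables do not carry over. Pictures are saved under pics/ and viewed, and the job is handed in when it is done.

Besides the shell and the picture viewer there is one more tool, called after "Request:" as name(argument=value, ...) on one line, values as JSON. jog_arm: Moves the arm, as the interface text tells. Its arguments: {"type":"object","properties":{"deltas":{"type":"array","items":{"type":"number"}}},"required":["deltas"]}

```bash
mkdir -p pics; ls
cat > h.py <<'E'
import numpy as np, cv2
from cell import env, eyes
def snap(name,fn):
    d=eyes.read_camera(name); cv2.imwrite('pics/'+fn,d['image'][:,:,::-1]); 
    np.savez('pics/'+fn[:-4]+'.npz',**{k:np.array(v) for k,v in d.items()})
    return d
E
python3 - <<'E'
from h import *
for n in ['scene','side','wrist']:
    d=snap(n,n+'0.png'); print(n,[k for k in d],d['fovy'],d['cx'],d['cy'],np.round(d['world_from_camera'],3).tolist(), {k:d[k] for k in d if k not in('image','fovy','cx','cy','world_from_camera')})
print(env.state())
E
```

```text
pics
scene ['image', 'fovy', 'cx', 'cy', 'world_from_camera'] 47.820415428273975 277.4015902236418 218.18000077361708 [[-0.88, -0.397, 0.26, 850.047], [0.474, -0.746, 0.468, 559.519], [0.009, 0.535, 0.845, 1106.028], [0.0, 0.0, 0.0, 1.0]] {}
side ['image', 'fovy', 'cx', 'cy', 'world_from_camera'] 54.93611128633176 287.0371956797429 209.92005990695756 [[0.971, -0.153, 0.185, 788.403], [0.239, 0.544, -0.804, -993.564], [0.023, 0.825, 0.565, 854.475], [0.0, 0.0, 0.0, 1.0]] {}
wrist ['image', 'fovy', 'cx', 'cy', 'world_from_camera'] 60.404527589675624 280.3859585051675 203.47288927677664 [[0.231, 0.939, 0.254, 214.71], [-0.973, 0.223, 0.058, -591.112], [-0.002, -0.261, 0.965, 384.818], [0.0, 0.0, 0.0, 1.0]] {}
{'t': 0.15, 'joints': array([-1.44359916e+00,  4.91378300e-01,  1.55931063e+00, -1.26308024e-05,
        1.09170757e+00, -1.05579859e-01]), 'qvel': array([ 0.00031557, -0.00161752, -0.00118728,  0.00046275, -0.00102378,
       -0.00046732]), 'tau': array([ 1.38047424e-03, -6.12894988e+01, -2.58276004e+01,  6.92496565e-02,
        4.73699661e-02, -6.30829413e-05]), 'eef_pos': array([ 144.20518169, -608.10723974,  404.32211466]), 'tcp_rot': array([-1.66243895,  1.56999241,  1.71193656]), 'ft_force': array([1.02205117, 0.08645341, 0.50640539]), 'moment': array([-0.01085752,  0.01785729, -0.04799448]), 'opening': 0.9995053227434647}
```

View pics/scene0.png

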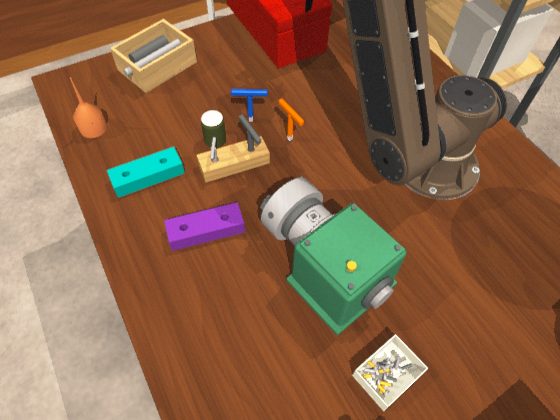

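View pics/side0.png

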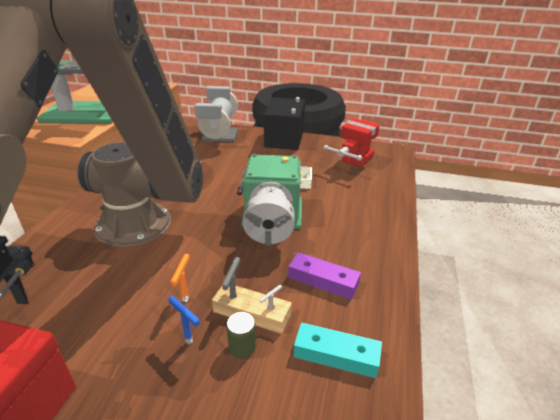

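View pics/wrist0.png

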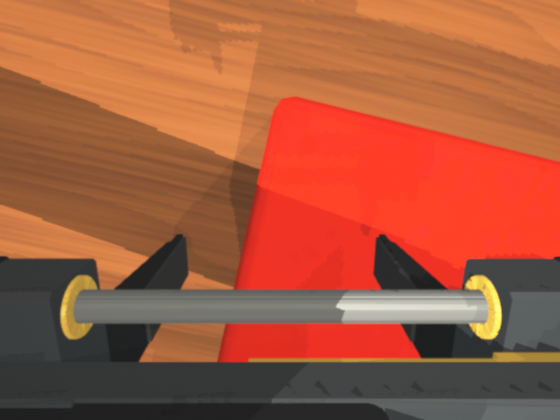

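Candidates for the cam key: dark T in the wooden block, scene (249,128) / side (232,272); blue T (249,97); orange T (290,112). Blocks: wooden (233,158), purple (205,225) and teal (145,170). I choose the dark T in the wooden block, and check it in a close crop.

Run:
```python
import cv2,numpy as np
a=cv2.imread('pics/scene0.png'); b=cv2.imread('pics/side0.png')
def crop(im,x,y,w,h,s): return cv2.resize(im[y:y+h,x:x+w],None,fx=s,fy=s,interpolation=cv2.INTER_CUBIC)
cv2.imwrite('pics/c1.png',crop(a,190,80,110,110,5))
cv2.imwrite('pics/c2.png',crop(b,205,250,100,110,5))
cv2.imwrite('pics/c3.png',crop(a,255,175,150,110,5))
cv2.imwrite('pics/c4.png',crop(b,230,150,90,100,5))
```

```text
(no output)
```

View pics/c1.png

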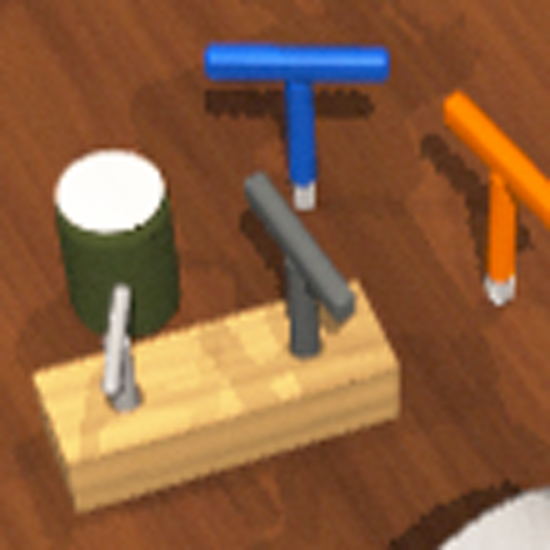

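View pics/c2.png

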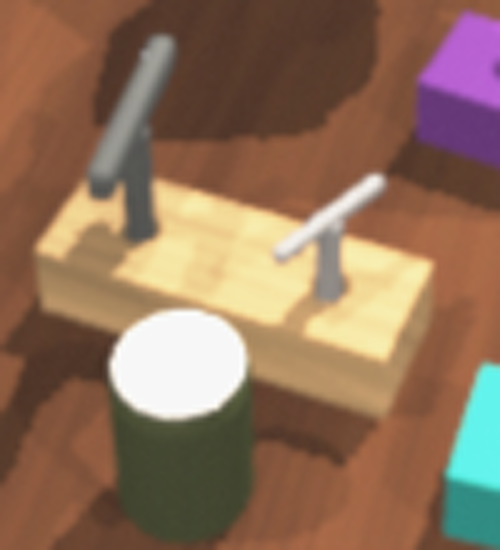

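View pics/c3.png

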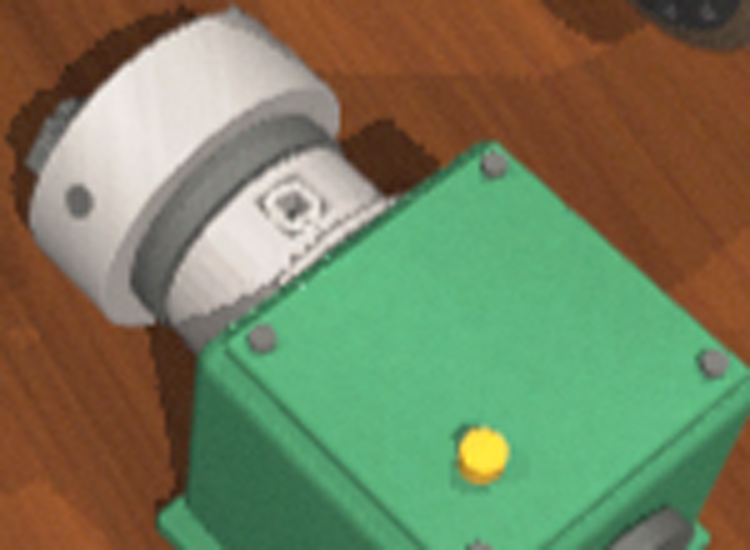

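View pics/c4.png

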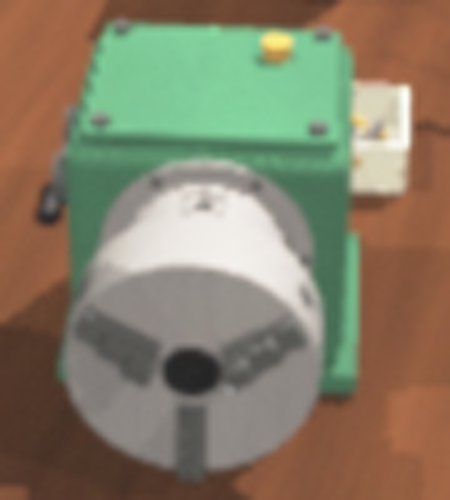

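```bash
cat >> h.py <<'E'
def ray(d,u,v):
    f=210/np.tan(np.radians(float(d['fovy']))/2); T=d['world_from_camera']
    r=T[:3,:3]@np.array([(u-d['cx'])/f,-(v-d['cy'])/f,-1]); return T[:3,3],r/np.linalg.norm(r)
def atz(d,u,v,z):
    o,r=ray(d,u,v); return o+r*(z-o[2])/r[2]
def tri(l):
    A=np.zeros((3,3));b=np.zeros(3)
    for d,u,v in l:
        o,r=ray(d,u,v);P=np.eye(3)-np.outer(r,r);A+=P;b+=P@o
    x=np.linalg.solve(A,b); return x,[round(float(np.linalg.norm((np.eye(3)-np.outer(ray(d,u,v)[1],ray(d,u,v)[1]))@(x-d['world_from_camera'][:3,3]))),1) for d,u,v in l]
def proj(d,p):
    T=d['world_from_camera'];f=210/np.tan(np.radians(float(d['fovy']))/2)
    c=T[:3,:3].T@(np.array(p)-T[:3,3]); return d['cx']+f*c[0]/-c[2], d['cy']-f*c[1]/-c[2]
E
python3 - <<'E'
from h import *
np.set_printoptions(precision=1,suppress=True)
S=dict(np.load('pics/scene0.npz'));D=dict(np.load('pics/side0.npz'))
c1=lambda x,y:(S,190+x/5,80+y/5); c2=lambda x,y:(D,205+x/5,250+y/5); c3=lambda x,y:(S,255+x/5,175+y/5); c4=lambda x,y:(D,230+x/5,150+y/5)
P=[('handle',c1(300,245),c2(133,112),128),('end1?',c1(257,183),c2(103,180),128),('end2',c1(342,305),c2(162,45),128),
('socket',c3(292,205),c4(203,203),169.5),('blk A',c1(37,375),c2(433,262),46),('blk B',c1(75,460),c2(390,360) ,46),('jaw',c1(118,335),c2(330,218),85),
('key shank foot',c1(305,345),c2(142,232),46),('case1',c3(493,143),c4(70,155),201),('case2',c3(205,350),c4(350,150),201),('case3',c3(745,370),c4(100,25),201)]
for n,a,b,z in P: print(n,*tri([a,b]),atz(*a,z),atz(*b,z))
for c in [(355,285),(398,360)]: print(atz(*c1(*c),46))
for c in [(40,250),(130,175)]: print(atz(*c2(*c),46))
E
```

```text
handle [ 479.1 -275.   127.4] [1.8, 1.8] [ 477.4 -275.1  128. ] [ 481.3 -276.2  128. ]
end1? [ 481.4 -326.3  129.4] [2.8, 2.8] [ 477.9 -328.6  128. ] [ 483.9 -326.   128. ]
end2 [ 478.  -224.   129.1] [0.7, 0.7] [ 476.8 -225.1  128. ] [ 478.2 -223.1  128. ]
socket [485.5  75.5 168.7] [1.4, 1.4] [484.3  75.6 169.5] [487.4  73.5 169.5]
blk A [ 639.9 -294.    82.8] [6.5, 6.5] [ 625.5 -325.7   46. ] [ 639.8 -261.9   46. ]
blk B [ 623.4 -293.5    0.3] [1.7, 1.7] [ 631.  -258.5   46. ] [ 633.9 -331.2   46. ]
jaw [ 587.8 -289.9   94.7] [3.1, 3.1] [ 582.  -298.7   85. ] [ 588.5 -281.6   85. ]
key shank foot [ 479.4 -276.7   41.2] [2.3, 2.3] [ 478.6 -273.6   46. ] [ 483.7 -281.6   46. ]
case1 [388.2  95.3 178.2] [2.2, 2.2] [397.2 106.2 201. ] [404.2  57.1 201. ]
case2 [567.8 133.7 189.3] [2.7, 2.7] [568.6 138.8 201. ] [574.5 112.7 201. ]
case3 [359.7 254.5 190.8] [0.5, 0.5] [365.8 258.  201. ] [365.7 235.9 201. ]
[ 431.6 -301.3   46. ]
[ 436.  -238.1   46. ]
[ 435.9 -307.8   46. ]
[ 462.6 -243.1   46. ]
```

```bash
cat >> h.py <<'E'
from scipy.spatial.transform import Rotation as Rn
def tool():
    s=env.state(); R=Rn.from_euler('xyz',s['tcp_rot']).as_matrix(); return s,np.array(s['eef_pos']),R
def go(target_tip_pos=None, yaw=None, off=171):
    """print tool-frame shift of grasp point to target & rotvec to make tool x down, tool y at yaw"""
    s,p,R=tool(); g=p+R[:,0]*off
    print('t',s['t'],'grasp',np.round(g,1),'yawY',round(float(np.arctan2(R[1,1],R[0,1])),3),'tilt',np.round(R[:,0],3),'q',np.round(s['joints'],3),'F',np.round(s['ft_force'],1),'M',np.round(s['moment'],2),'op',round(s['opening'],3))
    if yaw is not None:
        x=np.array([0,0,-1.]);y=np.array([np.cos(yaw),np.sin(yaw),0]);Rd=np.c_[x,y,np.cross(x,y)]
        print('rotvec tool',np.round(Rn.from_matrix(R.T@Rd).as_rotvec(),3))
    else: Rd=R
    if target_tip_pos is not None:
        tp=np.array(target_tip_pos)-Rd[:,0]*off
        print('shift TCP tool',np.round(R.T@(tp-p),1), ' in target frame',np.round(Rd.T@(tp-p),1))
E
python3 - <<'E'
from h import *
go([479,-275,128+150],0.0)
go([479,-275,128+150],np.pi)
E
```

```text
t 0.15 grasp [ 144.2 -608.   233.3] yawY -1.338 tilt [-0.     0.001 -1.   ] q [-1.444  0.491  1.559 -0.     1.092 -0.106] F [1.  0.1 0.5] M [-0.01  0.02 -0.05] op 1.0
rotvec tool [-1.338e+00 -1.000e-03  1.000e-03]
shift TCP tool [ -44.5 -246.9 -402.6]  in target frame [ -44.7  334.8 -333.1]
t 0.15 grasp [ 144.2 -608.   233.3] yawY -1.338 tilt [-0.     0.001 -1.   ] q [-1.444  0.491  1.559 -0.     1.092 -0.106] F [1.  0.1 0.5] M [-0.01  0.02 -0.05] op 1.0
rotvec tool [1.804e+00 1.000e-03 1.000e-03]
shift TCP tool [ -44.5 -246.9 -402.6]  in target frame [ -44.7 -334.8  333.1]
```

Request:
jog_arm(deltas=[0,0,0,0.188,0,0,1,0,0,0,0.0,0,0,1])

```text
t: 0.4
eef_pos: [144.2, -608.1, 403.8]
tcp_rot: [-1.479, 1.569, 1.705]
ft_force: [0.0, 0.3, 0.0]
opening: 1.0
```

Run:
```python
from h import *
go([479,-275,128+150],0.0)
go([479,-275,128+150],np.pi)
```

```text
t 0.4 grasp [ 144.2 -607.8  232.8] yawY -1.528 tilt [-0.     0.002 -1.   ] q [-1.444  0.492  1.56  -0.     1.092  0.084] F [0.  0.3 0. ] M [-0.03  0.01  0.  ] op 1.0
rotvec tool [-1.528e+00 -1.000e-03  2.000e-03]
shift TCP tool [ -44.7 -318.6 -348.7]  in target frame [ -45.2  334.8 -333.1]
t 0.4 grasp [ 144.2 -607.8  232.8] yawY -1.528 tilt [-0.     0.002 -1.   ] q [-1.444  0.492  1.56  -0.     1.092  0.084] F [0.  0.3 0. ] M [-0.03  0.01  0.  ] op 1.0
rotvec tool [1.614e+00 2.000e-03 1.000e-03]
shift TCP tool [ -44.7 -318.6 -348.7]  in target frame [ -45.2 -334.8  333.1]
```

Request:
jog_arm(deltas=[-5,-32,-35,0,0,0,1,-5,-32,-35,0,0,0,1,-5,-32,-35,0,0,0,1,-5,-32,-35,0,0,0,1,-5,-32,-35,0,0,0,1,-5,-32,-35,0,0,0,1,-5,-32,-35,0,0,0,1,-5,-32,-35,0,0,0,1,-5,-32,-35,0,0,0,1])

```text
t: 1.52
eef_pos: [447.5, -293.9, 449.6]
tcp_rot: [-1.523, 1.568, 1.701]
ft_force: [-0.1, -0.3, -1.4]
opening: 1.002
```

Request:
jog_arm(deltas=[0,0,0,-0.17,0,0,1,0,0,0,-0.17,0,0,1,0,0,0,-0.17,0,0,1,0,0,0,-0.17,0,0,1,0,0,0,-0.17,0,0,1,0,0,0,-0.17,0,0,1,0,0,0,-0.17,0,0,1,0,0,0,-0.17,0,0,1,0,0,0,-0.17,0,0,1])

```text
t: 2.65
eef_pos: [449.6, -290.3, 449.5]
tcp_rot: [-3.065, 1.567, 1.788]
ft_force: [-0.1, -0.1, -0.5]
opening: 0.997
```

Run:
```python
from h import *
go([479,-275,128+150],0.0)
snap('wrist','w1.png')
go()
```

```text
t 2.65 grasp [ 449.5 -289.7  278.5] yawY 0.141 tilt [-0.001  0.004 -1.   ] q [-0.697  0.318  1.718  0.003  1.109 -0.839] F [-0.1 -0.1 -0.5] M [-0.01 -0.17  0.05] op 0.997
rotvec tool [ 0.141 -0.004  0.001]
shift TCP tool [  0.5  31.3 -11.1]  in target frame [  0.5  29.4 -15.3]
t 2.7 grasp [ 449.4 -289.7  278.5] yawY 0.149 tilt [-0.001  0.004 -1.   ] q [-0.697  0.318  1.718  0.002  1.109 -0.847] F [-0.3 -0.5  0.3] M [ 0.01 -0.11 -0.03] op 1.004
```

View pics/w1.png

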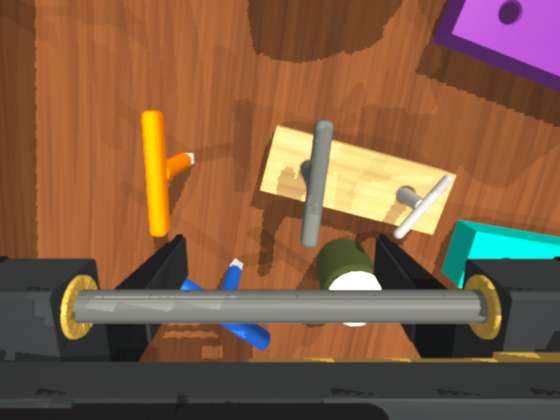

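Run:
```python
from h import *
np.set_printoptions(precision=1,suppress=True)
W=dict(np.load('pics/w1.npz'));S=dict(np.load('pics/scene0.npz'));D=dict(np.load('pics/side0.npz'))
a=atz(W,323.5,123,136);b=atz(W,310,245,136);print(a,b,(a+b)/2,np.linalg.norm(a-b),np.arctan2(*(a-b)[[1,0]]))
print('c tri',tri([(W,317,184),(S,250,129),(D,231.6,272.4)]))
print('block corners',[atz(W,*p,46) for p in [(277,126),(262,191),(455,176),(435,235)]])
print('tin',atz(W,355,287,95), 'jaw',tri([(W,424,205),(S,213.6,147),(D,271,293.6)]))
```

```text
[ 474.  -224.4  136. ] [ 480.1 -328.4  136. ] [ 477.  -276.4  136. ] 104.12198203526064 1.6289800953068028
c tri (array([ 478.8, -275.3,  127.3]), [0.7, 1.5, 2.1])
block corners [array([ 437.4, -236.3,   46. ]), array([ 430.8, -307.5,   46. ]), array([ 635.1, -261.8,   46. ]), array([ 630.5, -330.6,   46. ])]
tin [ 538.9 -382.7   95. ] jaw (array([ 587.9, -289. ,   94.6]), [1.0, 3.3, 3.1])
```

Request:
jog_arm(deltas=[0,29,-12,0.09,0,0.002,1,0,0,0,0,0,0,1,0,0,0,0,0,0,1])

```text
t: 3.08
eef_pos: [476.6, -274.1, 449.4]
tcp_rot: [2.934, 1.567, 1.424]
ft_force: [0.0, 0.2, -0.6]
opening: 0.998
```

Run:
```python
from h import *
go([478,-276,129],0.055)
```

```text
t 3.075 grasp [ 476.7 -273.4  278.4] yawY 0.06 tilt [ 0.001  0.004 -1.   ] q [-0.643  0.339  1.685  0.004  1.119 -0.705] F [ 0.   0.2 -0.6] M [ 0.02 -0.1   0.  ] op 0.998
rotvec tool [ 0.005 -0.004 -0.001]
shift TCP tool [149.4   1.2   2.6]  in target frame [149.4   1.3   2. ]
```

Request:
jog_arm(deltas=[40,0.6,1.2,0,-0.004,0,1,40,0.6,1.2,0,0,0,1,40,0,0,0,0,0,1,20,0,0,0,0,0,1,8,0,0,0,0,0,1])

```text
t: 3.7
eef_pos: [475.8, -278.3, 298.8]
tcp_rot: [0.804, 1.567, -0.704]
ft_force: [0.1, -0.1, 0.1]
opening: 1.001
```

Run:
```python
from h import *
go([478,-276,129],0.055)
snap('wrist','w2.png')
```

```text
t 3.7 grasp [ 476.4 -278.7  127.8] yawY 0.063 tilt [ 0.003 -0.003 -1.   ] q [-0.649  0.521  1.851 -0.     0.765 -0.712] F [ 0.1 -0.1  0.1] M [-0.07 -0.1   0.  ] op 1.001
rotvec tool [ 0.008  0.003 -0.003]
shift TCP tool [-1.2  2.3 -2.1]  in target frame [-1.2  2.3 -2.2]
```

View pics/w2.png

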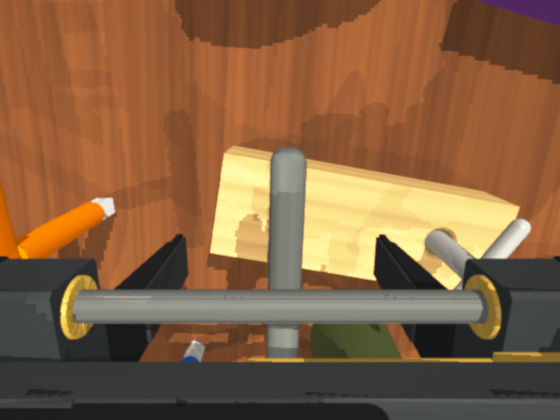

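The handle (288,150–355) lies between the fingers (tips at 180 and 382), upright in the view. I close on it.

Request:
jog_arm(deltas=[-0.5,2.3,-2.2,0.007,0.003,-0.003,1,0,0,0,0,0,0,0,0,0,0,0,0,0,0,0,0,0,0,0,0,0,0,0,0,0,0,0,0,0,0,0,0,0,0,0,0,0,0,0,0,0,0])

```text
t: 4.62
eef_pos: [478.1, -276.1, 301.7]
tcp_rot: [0.885, 1.567, -0.63]
ft_force: [0.4, 0.5, 0.2]
opening: 0.427
```

Run:
```python
from h import *
go([478,-276,129],0.055)
```

```text
t 4.625 grasp [ 478.6 -276.4  130.7] yawY 0.056 tilt [ 0.003 -0.002 -1.   ] q [-0.643  0.518  1.847  0.     0.774 -0.699] F [0.4 0.5 0.2] M [-0.06 -0.06  0.  ] op 0.427
rotvec tool [ 0.001  0.002 -0.003]
shift TCP tool [ 1.7 -0.1 -0.1]  in target frame [ 1.7 -0.1 -0.1]
```

Request:
jog_arm(deltas=[2,0,0,0,0,0,0,0,0,0,0,0,0,0,0,0,0,0,0,0,0,0,0,0,0,0,0,0,0,0,0,0,0,0,0,0,0,0,0,0,0,0,0,0,0,0,0,0,0])

```text
t: 5.5
eef_pos: [478.2, -276.1, 299.5]
tcp_rot: [0.889, 1.568, -0.626]
ft_force: [-0.2, -0.2, 0.6]
opening: 0.166
```

Run:
```python
from h import *
go([478,-276,129],0.055)
```

```text
t 5.5 grasp [ 478.6 -276.4  128.5] yawY 0.056 tilt [ 0.003 -0.002 -1.   ] q [-0.643  0.521  1.848  0.     0.769 -0.699] F [-0.2 -0.2  0.6] M [-0.01 -0.09  0.01] op 0.166
rotvec tool [ 0.001  0.002 -0.003]
shift TCP tool [-0.5 -0.2 -0.1]  in target frame [-0.5 -0.2 -0.1]
```

Request:
jog_arm(deltas=[0,0,0,0,0,0,0,0,0,0,0,0,0,0,-10,0,0,0,0,0,0,-20,0,0,0,0,0,0,-30,0,0,0,0,0,0,-40,0,0,0,0,0,0,-40,0,0,0,0,0,0,-40,0,0,0,0,0,0,-30,0,0,0,0,0,0,0,0,0,0,0,0,0])

```text
t: 6.75
eef_pos: [476.7, -275.0, 517.4]
tcp_rot: [-2.321, 1.569, 2.447]
ft_force: [-0.7, 0.1, -3.9]
opening: 0.164
```

Run:
```python
from h import *
go([485.5,40,340],0.19+1.571)
snap('wrist','w3.png');snap('scene','s3.png')
go([485.5,40,340],0.055)
```

```text
t 6.75 grasp [ 476.5 -274.8  346.4] yawY 0.056 tilt [-0.001  0.001 -1.   ] q [-0.643  0.286  1.579  0.     1.278 -0.699] F [-0.7  0.1 -3.9] M [ 0.01 -0.12 -0.01] op 0.164
rotvec tool [-1.705 -0.002 -0.   ]
shift TCP tool [   6.7   26.4 -314. ]  in target frame [  6.4 307.7  68.2]
t 6.85 grasp [ 475.9 -274.4  343.6] yawY 0.056 tilt [-0.005  0.004 -1.   ] q [-0.643  0.289  1.582  0.     1.277 -0.699] F [ 0.5  0.  -5.5] M [-0.02 -0.09 -0.01] op 0.163
rotvec tool [ 0.001 -0.004  0.005]
shift TCP tool [   4.8   26.4 -314.1]  in target frame [   3.6   26.  -314.1]
```

View pics/w3.png

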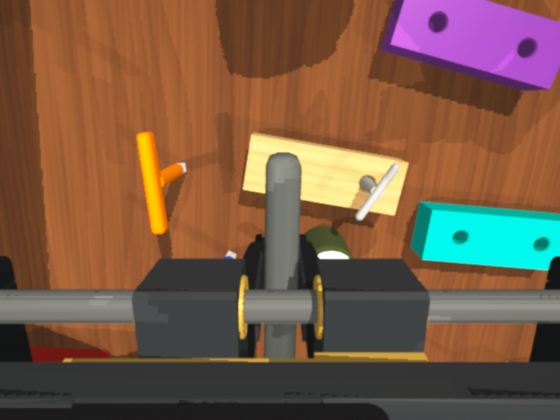

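View pics/s3.png

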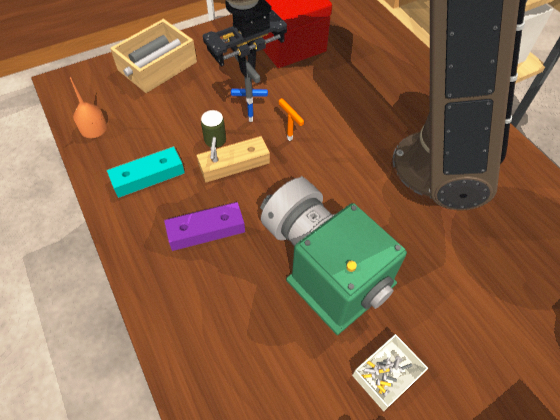

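Request:
jog_arm(deltas=[0,1,-25,0,-0.004,0.005,0,0,2,-35,0,0,0,0,0,2,-40,0,0,0,0,0,2,-40,0,0,0,0,0,2,-40,0,0,0,0,0,2,-30,0,0,0,0,0,0,-10,0,0,0,0,0,0,0,0,0,0,0,0,0,0,0,0,0,0])

```text
t: 7.98
eef_pos: [473.2, -43.6, 504.3]
tcp_rot: [-2.094, 1.552, 2.675]
ft_force: [-0.2, 0.3, -3.5]
opening: 0.166
```

Run:
```python
from h import *
go([485.5,75.5,340],0.19+1.571)
snap('wrist','w4.png')
im=cv2.imread('pics/w4.png'); cv2.imwrite('pics/w4c.png',cv2.resize(im[0:300,130:430],None,fx=2,fy=2,interpolation=cv2.INTER_CUBIC))
S=dict(np.load('pics/s3.npz')); print(atz(S,251,149,46))
W=dict(np.load('pics/w4.npz')); print(proj(W,[485.5,75.5,169.5]))
```

```text
t 7.975 grasp [470.4 -42.2 333.4] yawY 0.057 tilt [-0.016  0.008 -1.   ] q [-0.232  0.178  1.761  0.005  1.221 -0.29 ] F [-0.2  0.3 -3.5] M [-0.05 -0.17 -0.  ] op 0.166
rotvec tool [-1.704 -0.02   0.004]
shift TCP tool [  -5.9   18.9 -118.3]  in target frame [ -6.7 114.6  34.6]
[ 478.6442999  -273.56107412   46.        ]
(np.float64(311.3425703516074), np.float64(53.41243947103098))
```

View pics/w4c.png

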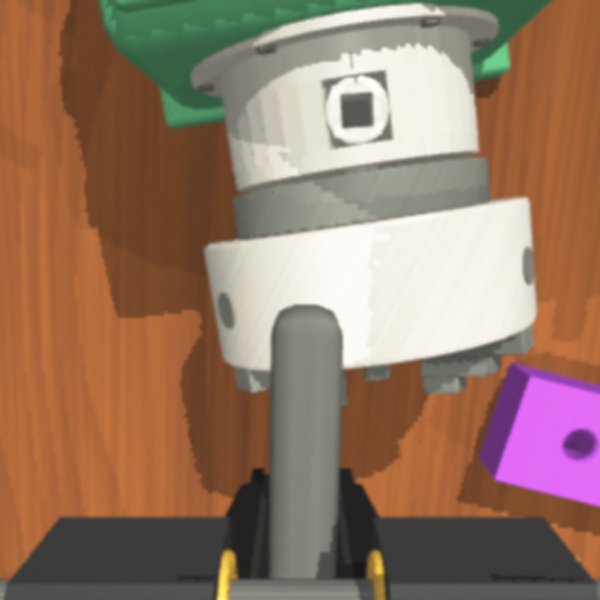

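Run:
```python
from h import *
np.set_printoptions(precision=1,suppress=True)
W=dict(np.load('pics/w4.npz'))
im=cv2.imread('pics/w4.png'); c=cv2.resize(im[30:80,280:340],None,fx=10,fy=10,interpolation=cv2.INTER_CUBIC); cv2.imwrite('pics/w4d.png',c)
g=cv2.cvtColor(im,cv2.COLOR_BGR2GRAY)[46:64,299:318]; print(g)
```

```text
[[244 235 222 211 200 198 201 200 194 184 175 166 162 157 153 150 163 213
  247]
 [236 192 156 147 140 138 138 137 133 127 122 113 110 109 108 110 129 188
  239]
 [231 165 123 117 116 116 114 111 110 108 106 105 105 105 105 106 127 183
  234]
 [229 162 118 111 109 107 107 105 103 102 102 101 101 100 100 105 126 183
  233]
 [227 162 110 100  98  98  97  96  95  92  92  92  91  92  94 103 126 185
  236]
 [228 160 103  89  90  91  91  90  90  88  88  88  89  89  92 101 125 184
  237]
 [231 162 100  88  87  89  88  88  88  88  87  87  88  89  90  97 117 178
  237]
 [232 163 100  88  87  89  88  88  88  88  88  87  89  89  89  96 115 175
  236]
 [233 168 104  87  87  88  88  88  88  87  88  88  89  89  89  94 114 174
  236]
 [234 179 111  88  87  88  89  87  88  88  87  88  89  88  89  94 114 174
  236]
 [235 183 113  88  87  88  88  88  89  88  87  88  87  89  89  94 114 172
  235]
 [234 183 114  89  87  88  89  88  88  88  87  87  88  88  89  93 112 168
  231]
 [234 182 113  88  88  87  88  88  88  89  87  87  88  89  89  92 108 156
  221]
 [232 184 116  87  88  88  88  88  89  88  87  87  88  88  88  91 107 151
  216]
 [234 197 123  89  87  88  88  89  88  87  87  87  87  88  88  92 107 152
  219]
 [236 203 127  89  87  89  88  87  88  88  87  87  88  89  90  94 109 157
  224]
 [239 208 131  92  90  91  92  93  95  95  95  97 103 105 109 119 135 177
  231]
 [245 220 156 123 123 131 136 143 153 157 156 159 166 169 173 186 199 222
  241]]
```

View pics/w4d.png

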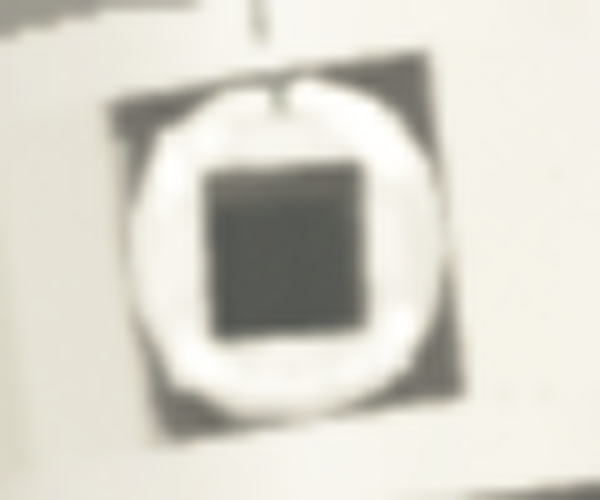

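Run:
```python
from h import *
np.set_printoptions(precision=2,suppress=True)
W=dict(np.load('pics/w4.npz'))
def q(pts,z):
    P=np.array([atz(W,280+x/10-.5+.05,30+y/10-.5+.05,z) for x,y in pts])[:,:2]
    print(P, 'c',P.mean(0))
    for i in range(4):
        d=P[(i+1)%4]-P[i]; print(np.linalg.norm(d), np.arctan2(d[1],d[0]))
q([(206,172),(360,160),(367,325),(215,338)],169.5)
q([(110,104),(428,54),(462,393),(170,440)],169.5)
S=dict(np.load('pics/scene0.npz'));D=dict(np.load('pics/side0.npz'))
print(tri([(W,308.3,54.4),(S,313.4,216),(D,270.6,190.6)]))
```

```text
[[476.03  80.04]
 [488.44  81.62]
 [490.04  69.13]
 [477.66  67.44]] c [483.04  74.56]
12.511501102730332 0.1269436222943509
12.593254464038122 -1.4437209283047898
12.486883328330572 -3.006110190961277
12.69990469713993 1.6998448863865687
[[467.91  84.71]
 [493.26  89.82]
 [498.27  64.32]
 [474.51  59.34]] c [483.49  74.55]
25.859195293128703 0.19890960368106536
25.987681652818587 -1.3767819746392977
24.274291155338176 -2.934682155061118
26.22217525822764 1.825354188390826
(array([484.64,  75.2 , 168.28]), [1.6, 0.7, 2.2])
```

Request:
jog_arm(deltas=[-3,0,0,-0.18,-0.01,0.0,0,-3,0,0,-0.18,0,0.0,0,-3,0,0,-0.18,0,0.0,0,0,0,0,-0.18,0,0.0,0,0,0,0,-0.18,0,0.0,0,0,0,0,-0.18,0,0.0,0,0,0,0,-0.18,0,0.0,0,0,0,0,-0.18,0,0.0,0,0,0,0,-0.15,0,0.0,0,0,0,0,0,0,0.0,0])

```text
t: 9.28
eef_pos: [474.0, -52.4, 512.1]
tcp_rot: [-3.123, 1.554, -3.01]
ft_force: [0.4, 0.5, -4.3]
opening: 0.165
```

Run:
```python
from h import *
go([484,75,340],1.702)
```

```text
t 9.275 grasp [471.1 -52.8 341.1] yawY 1.684 tilt [-0.017 -0.002 -1.   ] q [-0.248  0.175  1.744 -0.007  1.239 -1.93 ] F [ 0.4  0.5 -4.3] M [ 0.09 -0.15  0.02] op 0.165
rotvec tool [-0.018 -0.017  0.   ]
shift TCP tool [  0.6 125.4  24.4]  in target frame [  1.1 125.   26.6]
```

Request:
jog_arm(deltas=[0,20,5,-0.018,-0.018,0,0,0,35,8,0,0,0,0,0,35,8,0,0,0,0,0,25,5,0,0,0,0,0,0,0,0,0,0,0,0,0,0,0,0,0,0])

```text
t: 10.02
eef_pos: [487.0, 64.8, 511.4]
tcp_rot: [-0.663, 1.57, -0.558]
ft_force: [0.8, -0.6, -4.2]
opening: 0.166
```

Run:
```python
from h import *
go([484,75,320],1.702)
```

```text
t 10.025 grasp [487.1  64.8 340.4] yawY 1.675 tilt [ 0.001 -0.001 -1.   ] q [-2.000e-03  1.960e-01  1.718e+00 -1.000e-03  1.226e+00 -1.677e+00] F [ 0.8 -0.6 -4.2] M [ 0.1  -0.11 -0.02] op 0.166
rotvec tool [-0.027  0.001  0.001]
shift TCP tool [20.4 10.4 -1.9]  in target frame [20.4 10.5 -1.6]
```

Request:
jog_arm(deltas=[0,10.4,-1.9,-0.027,0,0,0,10,0,0,0,0,0,0,15,0,0,0,0,0,0,0,0,0,0,0,0,0,0,0,0,0,0,0,0])

```text
t: 10.65
eef_pos: [483.8, 73.7, 484.8]
tcp_rot: [-1.136, 1.57, -1.007]
ft_force: [-0.0, 0.6, -3.8]
opening: 0.166
```

Run:
```python
from h import *
go([484,75,310],1.702)
a=snap('scene','s5.png');b=snap('side','d5.png');snap('wrist','w5.png')
f=lambda im,x,y,w,h,s:cv2.resize(im[y:y+h,x:x+w,::-1],None,fx=s,fy=s,interpolation=cv2.INTER_CUBIC)
cv2.imwrite('pics/s5c.png',f(a['image'],260,140,100,100,6))
cv2.imwrite('pics/d5c.png',f(b['image'],220,120,100,100,6))
g,_,_=tool();
```

```text
t 10.65 grasp [483.9  73.5 313.8] yawY 1.699 tilt [ 0.001 -0.001 -1.   ] q [ 1.600e-02  2.150e-01  1.766e+00 -1.000e-03  1.160e+00 -1.683e+00] F [-0.   0.6 -3.8] M [ 0.04 -0.12  0.05] op 0.166
rotvec tool [-0.003  0.     0.001]
shift TCP tool [3.8 1.3 0.4]  in target frame [3.8 1.3 0.4]
```

View pics/s5c.png

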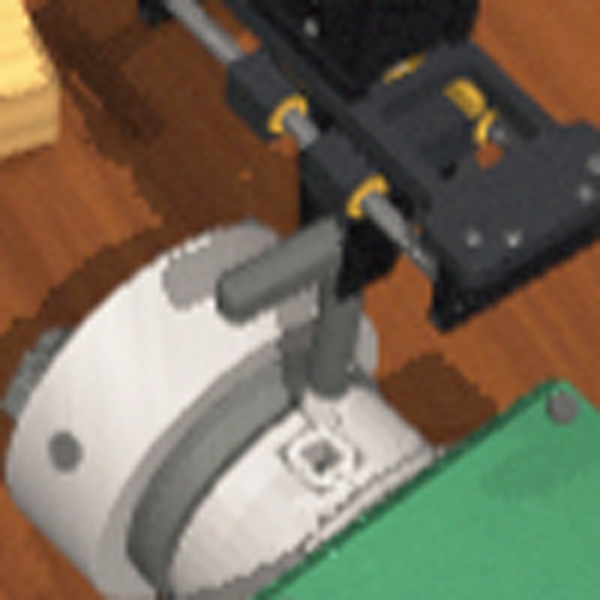

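View pics/d5c.png

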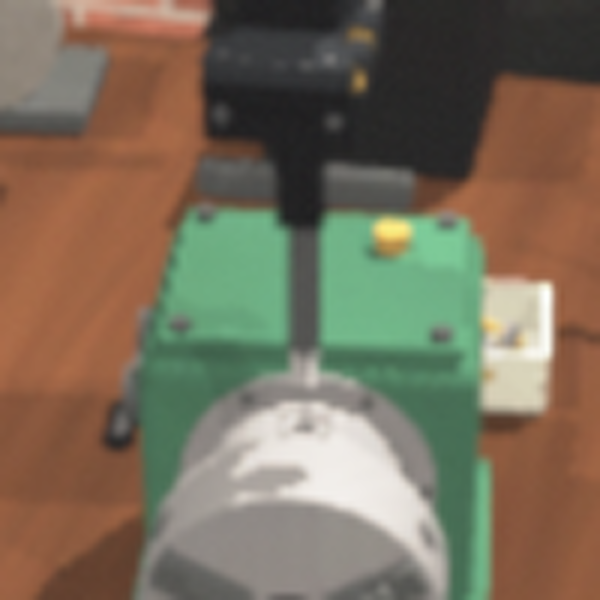

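View pics/w5.png

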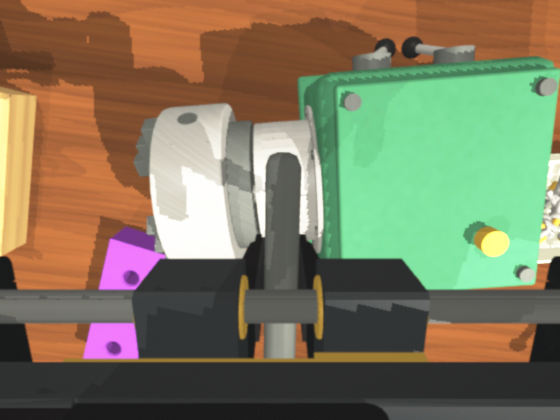

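Run:
```python
from h import *
a=cv2.imread('pics/s5.png');b=cv2.imread('pics/d5.png')
A=cv2.resize(a[190:230,295:335],None,fx=10,fy=10,interpolation=cv2.INTER_CUBIC)
B=cv2.resize(b[165:205,250:290],None,fx=10,fy=10,interpolation=cv2.INTER_CUBIC)
cv2.imwrite('pics/t5.png',np.hstack([A,B]))
W=dict(np.load('pics/w5.npz'))
s,p,R=tool(); print(np.array2string(atz(W,283,153,321.5),precision=1))
S=dict(np.load('pics/s5.npz'));D=dict(np.load('pics/d5.npz'))
for z in (169.5,): print(proj(S,[484,75,z]),proj(D,[484,75,z]))
for z in (195,): print(proj(S,[484,73.5,z]),proj(D,[484,73.5,z]))
```

```text
[428.   67.7 321.5]
(np.float64(313.39550723528487), np.float64(215.76332811273278)) (np.float64(269.70532932929467), np.float64(190.2146895256937))
(np.float64(313.8686362426038), np.float64(209.31581616148443)) (np.float64(269.5636310735707), np.float64(183.63078924287956))
```

View pics/t5.png

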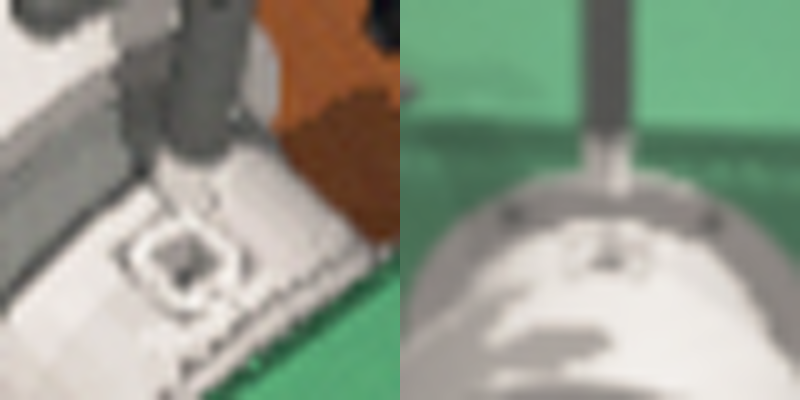

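Run:
```python
from h import *
np.set_printoptions(precision=1,suppress=True)
S=dict(np.load('pics/s5.npz'));D=dict(np.load('pics/d5.npz'))
print(tri([(S,314.7-.45,211.5-.45),(D,271.3-.45,184.5-.45)]),tri([(S,313.5-.45,216-.45),(D,270.5-.45,190.5-.45)]))
# shank bottom end center z=219
for x,y,n in [(484,73.5,219.3),(484,73.5,195.3),(484,73.5,260)]:
  u=np.array(proj(S,[x,y,n]));v=np.array(proj(D,[x,y,n])); print(n,(u+.5-[295,190])*10,(v+.5-[250,165])*10+[400,0])
```

```text
(array([486.1,  77. , 192.5]), [1.3, 1.3]) (array([485.1,  74.7, 170.6]), [0.2, 0.2])
219.3 [201.6 139. ] [600.5 124.9]
195.3 [193.8 197.4] [600.6 190.5]
260 [215.5  34.7] [600.3  10.4]
```

Run:
```python
from h import *
S=cv2.imread('pics/s5.png');D=cv2.imread('pics/d5.png')
print('side shank R');
for r in (162,165,168,171,174,176): print(r,D[r,262:280,1])
print('side tip');
for r in range(177,188): print(r,D[r,262:280,2])
print('side socket')
for r in range(186,196): print(r,D[r,262:280,1])
print('scene')
for r in range(190,224): print(r,S[r,304:326,1])
```

```text
side shank R
162 [176 176 176 177 175 154 110  84  83  84  92 140 176 180 179 180 179 179]
165 [176 175 176 176 173 153 111  87  85  84  91 139 175 179 179 180 180 181]
168 [175 177 176 177 176 154 112  86  84  83  92 141 178 180 179 178 178 179]
171 [174 176 177 177 175 154 112  87  84  84  92 140 177 182 181 181 181 182]
174 [165 166 171 176 175 156 114  87  84  84  92 141 179 182 183 182 183 182]
176 [157 159 162 166 166 148 110  87  84  83  96 143 177 181 182 182 182 182]
side tip
177 [ 83  84  84  86  88  86  86  87  85  86  90  93  96  97  98 100 101 101]
178 [ 71  71  71  72  73  79 104 112  99 109 119 105  81  79  79  79  81  82]
179 [ 71  71  70  71  72  80 123 142 128 140 142 108  77  73  71  73  72  72]
180 [ 74  75  75  76  76  83 131 160 153 172 167 107  76  73  73  74  73  71]
181 [ 77  84  87  88  91  99 138 166 162 187 185 123  98  92  86  82  81  77]
182 [ 87 107 121 128 137 146 158 169 171 196 199 167 157 149 136 107  98  87]
183 [120 136 139 143 151 156 163 168 174 199 200 170 163 159 157 157 155 124]
184 [133 138 136 138 141 142 145 149 153 171 170 148 143 142 148
[... 3575 characters left out ...]
1 224 140 171 204
 211 206 203 201]
217 [229 229 226 182 177 219 216 199 132  86 117 150 197 239 225 157 191 222
 216 212 191 184]
218 [228 228 224 209 179 198 200 219 154 111 182 205 211 229 222 194 226 223
 205 200 148 159]
219 [228 223 215 212 212 199 197 217 223 196 232 218 183 212 218 227 227 206
 154 157 174 194]
220 [227 216 213 213 213 207 186 187 213 223 235 216 229 228 198 217 207 157
 170 175 188 179]
221 [220 219 214 213 211 212 209 185 167 148 173 198 230 229 211 159 160 170
 199 188 151 134]
222 [221 220 219 215 212 218 219 227 208 180 213 228 229 221 147 144 180 204
 188 157 100  97]
223 [221 221 222 221 218 229 228 228 228 227 224 222 206 181 143 180 196 185
 145 120 103  94]
```

Request:
jog_arm(deltas=[8,1.6,0,-0.003,0,0,0,8,0,0,0,0,0,0,5,0,0,0,0,0,0,0,0,0,0,0,0,0,0,0,0,0,0,0,0])

```text
t: 11.42
eef_pos: [483.5, 75.5, 462.6]
tcp_rot: [-0.753, 1.569, -0.621]
ft_force: [0.5, 0.2, -4.1]
opening: 0.165
```

Run:
```python
from h import *
go([484,75.1,291],1.702)
```

```text
t 11.425 grasp [483.7  75.4 291.6] yawY 1.703 tilt [ 0.001 -0.001 -1.   ] q [ 2.000e-02  2.350e-01  1.801e+00 -1.000e-03  1.104e+00 -1.682e+00] F [ 0.5  0.2 -4.1] M [ 0.1  -0.17 -0.  ] op 0.165
rotvec tool [0.001 0.001 0.001]
shift TCP tool [ 0.6 -0.5  0.4]  in target frame [ 0.6 -0.5  0.4]
```

Request:
jog_arm(deltas=[2,-0.3,0.2,0,0,0,0,2,0,0,0,0,0,0])

```text
t: 11.68
eef_pos: [483.8, 75.2, 458.7]
tcp_rot: [-0.564, 1.569, -0.432]
ft_force: [0.3, -0.2, -5.0]
opening: 0.164
```

Request:
jog_arm(deltas=[2,0,0,0,0,0,0,2,0,0,0,0,0,0])

```text
t: 11.92
eef_pos: [483.8, 75.2, 454.5]
tcp_rot: [-0.536, 1.569, -0.404]
ft_force: [0.0, -0.6, -4.5]
opening: 0.167
```

Run:
```python
from h import *
go([484,75.1,270],1.702)
```

```text
t 11.925 grasp [484.1  75.  283.5] yawY 1.703 tilt [ 0.002 -0.001 -1.   ] q [ 1.900e-02  2.440e-01  1.813e+00 -1.000e-03  1.083e+00 -1.683e+00] F [ 0.  -0.6 -4.5] M [ 0.14 -0.15  0.05] op 0.167
rotvec tool [0.001 0.002 0.001]
shift TCP tool [13.5 -0.1  0.2]  in target frame [13.5 -0.1  0.2]
```

Request:
jog_arm(deltas=[1.5,0,0,0,0.0015,0,0,1.5,0,0,0,0,0,0])

```text
t: 12.18
eef_pos: [483.8, 75.1, 451.2]
tcp_rot: [-1.382, 1.57, -1.25]
ft_force: [0.4, -0.2, -4.0]
opening: 0.166
```

Request:
jog_arm(deltas=[1.5,0,0,0,0.0,0,0,1.5,0,0,0,0,0,0])

```text
t: 12.42
eef_pos: [483.8, 75.2, 448.0]
tcp_rot: [-1.437, 1.57, -1.305]
ft_force: [-0.5, -0.6, -4.0]
opening: 0.165
```

Run:
```python
from h import *
go([484,75.1,270],1.702)
```

```text
t 12.425 grasp [483.8  75.  277. ] yawY 1.703 tilt [ 0.    -0.001 -1.   ] q [ 1.900e-02  2.510e-01  1.822e+00 -1.000e-03  1.069e+00 -1.683e+00] F [-0.5 -0.6 -4. ] M [ 0.12 -0.17  0.07] op 0.165
rotvec tool [0.001 0.    0.001]
shift TCP tool [ 7.  -0.1  0.2]  in target frame [ 7.  -0.1  0.2]
```

Sliding in freely: the tip is about 11 mm below the mouth with no contact force.

Request:
jog_arm(deltas=[1.5,0,0,0,0.0,0,0,1.5,0,0,0,0,0,0])

```text
t: 12.68
eef_pos: [483.8, 75.1, 444.8]
tcp_rot: [-1.407, 1.57, -1.275]
ft_force: [0.3, 0.3, -3.8]
opening: 0.161
```

Request:
jog_arm(deltas=[1.5,0,0,0,0.0,0,0,1.5,0,0,0,0,0,0])

```text
t: 12.92
eef_pos: [483.8, 75.2, 441.6]
tcp_rot: [-1.343, 1.57, -1.211]
ft_force: [-0.1, 0.2, -4.1]
opening: 0.168
```

Run:
```python
from h import *
go([484,75.1,270],1.702)
a=snap('scene','s6.png');b=snap('side','d6.png')
f=lambda im,x,y,w,h,s:cv2.resize(im[y:y+h,x:x+w,::-1],None,fx=s,fy=s,interpolation=cv2.INTER_CUBIC)
cv2.imwrite('pics/t6.png',np.hstack([f(a['image'],280,170,60,70,6),f(b['image'],240,140,60,70,6)]))
go()
```

```text
t 12.925 grasp [483.9  75.  270.6] yawY 1.703 tilt [ 0.    -0.001 -1.   ] q [ 1.900e-02  2.570e-01  1.831e+00 -1.000e-03  1.053e+00 -1.683e+00] F [-0.1  0.2 -4.1] M [ 0.09 -0.12 -0.02] op 0.168
rotvec tool [0.001 0.    0.001]
shift TCP tool [ 0.6 -0.1  0.2]  in target frame [ 0.6 -0.1  0.2]
t 13.025 grasp [483.8  75.  270.5] yawY 1.703 tilt [ 0.    -0.001 -1.   ] q [ 1.900e-02  2.570e-01  1.831e+00 -1.000e-03  1.053e+00 -1.683e+00] F [-0.6  0.5 -4.6] M [ 0.12 -0.1   0.01] op 0.163
```

View pics/t6.png

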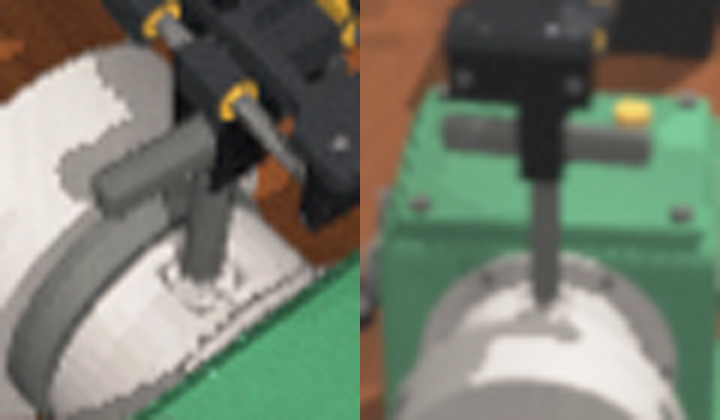

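Request:
jog_arm(deltas=[0.5,0,0,0.1,0,0,0,0,0,0,0.1,0,0,0,0,0,0,0.1,0,0,0])

```text
t: 13.4
eef_pos: [483.8, 75.1, 441.0]
tcp_rot: [-1.37, 1.569, -1.546]
ft_force: [0.2, 0.7, -3.3]
opening: 0.165
```

Run:
```python
from h import *
go([483.9,75,270],1.4)
```

```text
t 13.4 grasp [483.8  74.9 270. ] yawY 1.395 tilt [ 0.    -0.001 -1.   ] q [ 0.019  0.258  1.832 -0.002  1.052 -1.375] F [ 0.2  0.7 -3.3] M [ 0.11 -0.16  0.25] op 0.165
rotvec tool [-0.005  0.     0.001]
shift TCP tool [ 0.  -0.1  0.1]  in target frame [ 0.  -0.1  0.1]
```

Request:
jog_arm(deltas=[0,0,0,0.13,0,0,0,0,0,0,0.13,0,0,0,0,0,0,0.13,0,0,0,0,0,0,0.13,0,0,0,0,0,0,0.13,0,0,0,0,0,0,0.13,0,0,0,0,0,0,0.13,0,0,0,0,0,0,0.13,0,0,0])

```text
t: 14.4
eef_pos: [484.0, 75.3, 441.0]
tcp_rot: [0.066, 1.568, -1.181]
ft_force: [0.2, 0.2, -5.3]
opening: 0.165
```

Run:
```python
from h import *
go([483.9,75,270],0.3)
b=snap('wrist','w7.png')
go()
```

```text
t 14.4 grasp [484.1  74.9 270. ] yawY 0.324 tilt [ 0.001 -0.002 -1.   ] q [ 0.02   0.258  1.832 -0.003  1.051 -0.302] F [ 0.2  0.2 -5.3] M [-0.04 -0.16  0.29] op 0.165
rotvec tool [ 0.024  0.003 -0.   ]
shift TCP tool [ 0.  -0.2  0.3]  in target frame [ 0.  -0.2  0.3]
t 14.45 grasp [484.1  74.9 270. ] yawY 0.317 tilt [ 0.001 -0.002 -1.   ] q [ 0.02   0.258  1.832 -0.003  1.051 -0.296] F [-0.4  0.5 -4.5] M [-0.01 -0.18  0.2 ] op 0.161
```

View pics/w7.png

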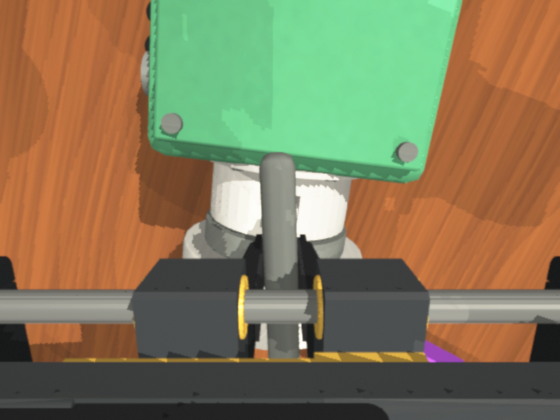

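```bash
cat > m.py <<'E'
from h import *
import sys
n=int(sys.argv[1]) if len(sys.argv)>1 else 3
m=[];s,p,R=tool();m.append(s['moment'][2])
for i in range(n):
    eyes.read_camera('wrist'); s,p,R=tool(); m.append(s['moment'][2])
y=np.arctan2(R[1,1],R[0,1]); y=y if y<2 else y-2*np.pi
g=p+R[:,0]*171
print('t',round(s['t'],2),'turned',round(1.703-y,3),'Mz',np.round(m,2),'mean rest',round(np.mean(m[1:]),3),'F',np.round(s['ft_force'],1),'g',np.round(g,1),'tilt',np.round(R[:2,0],3),'op',round(s['opening'],3),'q6',round(s['joints'][5],2))
E
python3 m.py 3
```

```text
t 14.6 turned 1.372 Mz [0.2  0.22 0.1  0.11] mean rest 0.145 F [-1.3  0.1 -5.3] g [484.1  74.9 270. ] tilt [ 0.001 -0.002] op 0.17 q6 -0.31
```

Request:
jog_arm(deltas=[0,-0.1,0.1,0.06,0.002,0,0,0,0,0,0.06,0,0,0,0,0,0,0.06,0,0,0])

```text
t: 14.98
eef_pos: [484.0, 75.2, 441.0]
tcp_rot: [0.591, 1.57, -0.824]
ft_force: [0.3, -0.8, -4.8]
opening: 0.162
```

```bash
python3 m.py 3
```

```text
t 15.12 turned 1.546 Mz [0.29 0.26 0.23 0.25] mean rest 0.248 F [ 0.2 -0.7 -4.2] g [484.1  75.  270. ] tilt [ 0.001 -0.001] op 0.166 q6 -0.14
```

Request:
jog_arm(deltas=[0,0,0,0.045,0,0,0,0,0,0,0.045,0,0,0])

```text
t: 15.38
eef_pos: [484.0, 75.1, 441.0]
tcp_rot: [0.641, 1.57, -0.858]
ft_force: [0.3, -0.7, -5.2]
opening: 0.168
```

```bash
python3 m.py 3
```

```text
t 15.53 turned 1.631 Mz [0.28 0.19 0.29 0.27] mean rest 0.252 F [-0.3  0.  -4.9] g [484.1  75.  270. ] tilt [ 0.001 -0.001] op 0.167 q6 -0.05
```

Request:
jog_arm(deltas=[0,0,0,0.04,0,0,0,0,0,0,0.04,0,0,0])

```text
t: 15.78
eef_pos: [484.0, 75.1, 441.0]
tcp_rot: [0.805, 1.57, -0.775]
ft_force: [0.6, -0.2, -4.9]
opening: 0.167
```

```bash
python3 m.py 3
```

```text
t 15.93 turned 1.71 Mz [0.32 0.22 0.26 0.28] mean rest 0.255 F [ 0.4 -1.  -4.6] g [484.2  75.  270. ] tilt [ 0.001 -0.001] op 0.167 q6 0.03
```

Request:
jog_arm(deltas=[0,0,0,0.04,0,0,0,0,0,0,0.04,0,0,0])

```text
t: 16.18
eef_pos: [484.0, 75.1, 441.1]
tcp_rot: [0.855, 1.569, -0.803]
ft_force: [0.5, -1.3, -4.1]
opening: 0.169
```

```bash
python3 m.py 3
```

```text
t 16.32 turned 1.789 Mz [0.29 0.29 0.16 0.3 ] mean rest 0.251 F [-0.  -0.1 -5.1] g [484.2  74.9 270. ] tilt [ 0.001 -0.001] op 0.165 q6 0.11
```

Request:
jog_arm(deltas=[0,0,0,0.035,0,0,0,0,0,0,0.035,0,0,0])

```text
t: 16.58
eef_pos: [484.1, 75.1, 441.0]
tcp_rot: [0.904, 1.569, -0.825]
ft_force: [0.4, -1.6, -4.4]
opening: 0.167
```

```bash
python3 m.py 3
```

```text
t 16.73 turned 1.859 Mz [0.26 0.27 0.23 0.3 ] mean rest 0.266 F [ 0.8 -0.2 -5.3] g [484.2  74.9 270. ] tilt [ 0.001 -0.001] op 0.17 q6 0.18
```

Request:
jog_arm(deltas=[0,0,0,0.035,0,0,0,0,0,0,0.035,0,0,0])

```text
t: 16.98
eef_pos: [484.0, 75.1, 441.1]
tcp_rot: [1.033, 1.569, -0.768]
ft_force: [0.2, -0.7, -5.3]
opening: 0.166
```

```bash
python3 m.py 3
```

```text
t 17.12 turned 1.931 Mz [0.28 0.28 0.26 0.26] mean rest 0.265 F [ 1.4  0.  -5. ] g [484.2  74.9 270.1] tilt [ 0.001 -0.001] op 0.166 q6 0.25
```

Request:
jog_arm(deltas=[0,0,0,0.035,0,0,0,0,0,0,0.035,0,0,0])

```text
t: 17.38
eef_pos: [484.0, 75.1, 441.1]
tcp_rot: [1.052, 1.569, -0.821]
ft_force: [0.7, -0.9, -5.3]
opening: 0.17
```

```bash
python3 m.py 3
```

```text
t 17.52 turned 2.003 Mz [0.32 0.25 0.31 0.21] mean rest 0.259 F [ 1.1 -0.4 -4.8] g [484.2  74.9 270. ] tilt [ 0.001 -0.001] op 0.17 q6 0.32
```

Request:
jog_arm(deltas=[0,0,0,0.035,0,0,0,0,0,0,0.035,0,0,0])

```text
t: 17.77
eef_pos: [484.1, 75.0, 441.0]
tcp_rot: [1.079, 1.569, -0.865]
ft_force: [0.2, -0.9, -5.2]
opening: 0.166
```

```bash
python3 m.py 3
```

```text
t 17.93 turned 2.074 Mz [0.34 0.31 0.24 0.34] mean rest 0.297 F [ 1.6 -0.6 -4.4] g [484.2  74.9 270.1] tilt [ 0.001 -0.001] op 0.166 q6 0.39
```

Request:
jog_arm(deltas=[0,0,0,0.03,0,0,0,0,0,0,0.03,0,0,0])

```text
t: 18.18
eef_pos: [484.0, 75.1, 441.0]
tcp_rot: [1.111, 1.569, -0.894]
ft_force: [1.0, -0.3, -4.7]
opening: 0.165
```

```bash
python3 m.py 3
```

```text
t 18.32 turned 2.136 Mz [0.4  0.33 0.34 0.35] mean rest 0.339 F [ 1.2 -0.1 -4.6] g [484.2  74.9 270.1] tilt [ 0.001 -0.001] op 0.164 q6 0.45
```

Request:
jog_arm(deltas=[0,0,0,0.025,0,0,0])

```text
t: 18.45
eef_pos: [484.1, 75.1, 441.1]
tcp_rot: [1.484, 1.57, -0.545]
ft_force: [1.2, 0.9, -5.2]
opening: 0.166
```

```bash
python3 m.py 6
```

```text
t 18.75 turned 2.161 Mz [0.38 0.3  0.34 0.29 0.31 0.28 0.34] mean rest 0.309 F [ 0.7  1.1 -4.6] g [484.2  75.  270.1] tilt [ 0.001 -0.001] op 0.171 q6 0.48
```

Request:
jog_arm(deltas=[0,0,0,0.03,0,0,0])

```text
t: 18.88
eef_pos: [484.1, 75.2, 441.1]
tcp_rot: [1.412, 1.569, -0.648]
ft_force: [0.9, 1.2, -5.0]
opening: 0.168
```

```bash
python3 m.py 5
```

```text
t 19.12 turned 2.191 Mz [0.43 0.38 0.37 0.36 0.34 0.37] mean rest 0.365 F [ 1.   1.1 -5.1] g [484.3  75.  270.1] tilt [ 0.001 -0.001] op 0.167 q6 0.51
```

Request:
jog_arm(deltas=[0,0,0,0.02,0,0,0])

```text
t: 19.25
eef_pos: [484.1, 75.1, 441.1]
tcp_rot: [1.432, 1.569, -0.647]
ft_force: [0.9, 1.1, -4.7]
opening: 0.164
```

```bash
python3 m.py 6
```

```text
t 19.55 turned 2.211 Mz [0.46 0.37 0.41 0.4  0.39 0.37 0.43] mean rest 0.394 F [ 2.   0.7 -5. ] g [484.3  75.  270.1] tilt [ 0.001 -0.001] op 0.172 q6 0.53
```

Settled at 0.39 N m: tight. I back off inside the play to unload the key.

Request:
jog_arm(deltas=[0,0,0,-0.04,0,0,0,0,0,0,-0.03,0,0,0])

```text
t: 19.8
eef_pos: [484.0, 75.0, 441.1]
tcp_rot: [1.12, 1.57, -0.887]
ft_force: [-0.3, -0.6, -3.8]
opening: 0.166
```

```bash
python3 m.py 2
```

```text
t 19.9 turned 2.14 Mz [0.04 0.07 0.1 ] mean rest 0.082 F [ 0.2  0.3 -3.7] g [484.1  74.9 270.1] tilt [ 0.001 -0.001] op 0.168 q6 0.46
```

Request:
jog_arm(deltas=[0,0,0,-0.03,0,0,0,-4,0,0,0,0,0,0,-6,0,0,0,0,0,0])

```text
t: 20.27
eef_pos: [483.9, 74.9, 450.6]
tcp_rot: [-0.582, 1.569, -2.559]
ft_force: [0.7, 0.1, -6.5]
opening: 0.166
```

```bash
python3 m.py 1
```

```text
t 20.32 turned 2.109 Mz [-0.01  0.01] mean rest 0.009 F [ 0.8 -0.2 -4.6] g [483.9  74.8 280.6] tilt [-0.    -0.001] op 0.164 q6 0.43
```

Request:
jog_arm(deltas=[-12,0,0,0,0,0,0,-18,0,0,0,0,0,0,-18,0,0,0,0,0,0,-15,0,0,0,0,0,0,0,0,0,0,0,0,0])

```text
t: 20.95
eef_pos: [483.2, 75.2, 521.4]
tcp_rot: [1.835, 1.567, -0.142]
ft_force: [-0.2, -0.4, -4.0]
opening: 0.165
```

Run:
```python
from h import *
go([478.6,-275.5,345],-0.4)
a=snap('scene','s8.png')
im=a['image'][120:240,180:340,::-1]; cv2.imwrite('pics/s8c.png',cv2.resize(im,None,fx=5,fy=5,interpolation=cv2.INTER_CUBIC))
```

```text
t 20.95 grasp [483.8  75.1 350.4] yawY -0.407 tilt [ 0.004 -0.001 -1.   ] q [ 1.900e-02  1.850e-01  1.707e+00 -1.000e-03  1.247e+00  4.260e-01] F [-0.2 -0.4 -4. ] M [-0.08 -0.09 -0.01] op 0.165
rotvec tool [-0.007 -0.001 -0.004]
shift TCP tool [  5.5 134.4 323.9]  in target frame [  5.4 132.3 324.8]
```

View pics/s8c.png

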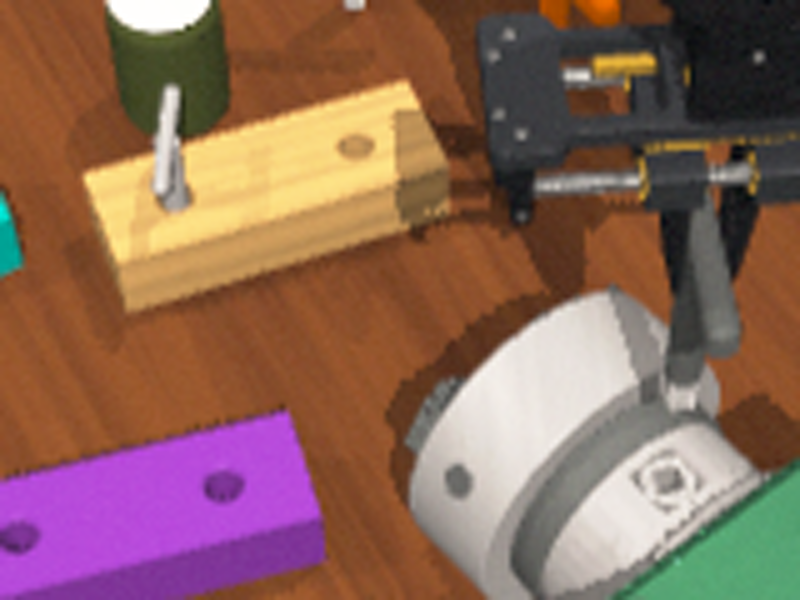

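Request:
jog_arm(deltas=[0,0,0,-0.155,0,-0.004,0,0,0,0,-0.155,0,0,0,0,0,0,-0.15,0,0,0,0,0,0,0,0,0,0])

```text
t: 21.5
eef_pos: [482.7, 75.2, 519.0]
tcp_rot: [-1.822, 1.566, 2.956]
ft_force: [0.2, 0.3, -3.2]
opening: 0.165
```

Run:
```python
from h import *
go([478.6,-276.4,350],0.056)
a=eyes.read_camera('wrist')
W=dict(np.load('pics/w3.npz'))
for hp in [(478.6,-273.6,46),(479,-277,46)]: print(proj(W,hp))
```

```text
t 21.5 grasp [481.9  75.3 348. ] yawY 0.065 tilt [-0.005  0.001 -1.   ] q [ 1.900e-02  1.870e-01  1.710e+00  1.000e-03  1.249e+00 -4.700e-02] F [ 0.2  0.3 -3.2] M [-0.04 -0.09 -0.  ] op 0.165
rotvec tool [ 0.009 -0.001  0.005]
shift TCP tool [ -2.3 -27.1 350.5]  in target frame [ -2.  -23.8 350.8]
(np.float64(283.14522998901055), np.float64(166.03570220895307))
(np.float64(283.30457439760113), np.float64(168.71858067105697))
```

Request:
jog_arm(deltas=[-1,-2,20,0.009,0,0.005,0,-1,-3,40,0,0,0,0,-1,-3,45,0,0,0,0,-1,-3,45,0,0,0,0,-1,-3,45,0,0,0,0,-1,-3,45,0,0,0,0,-1,-3,40,0,0,0,0,0,-2,30,0,0,0,0,0,0,12,0,0,0,0,0,0,0,0,0,0,0])

```text
t: 22.8
eef_pos: [473.5, -257.2, 523.2]
tcp_rot: [-2.527, 1.567, 2.206]
ft_force: [-0.2, 0.8, -3.2]
opening: 0.164
```

Run:
```python
from h import *
go([478.6,-276.4,250],0.056)
```

```text
t 22.8 grasp [ 473.  -256.6  352.2] yawY 0.02 tilt [-0.003  0.003 -1.   ] q [-6.200e-01  2.640e-01  1.595e+00  1.000e-03  1.287e+00 -6.410e-01] F [-0.2  0.8 -3.2] M [ 0.01 -0.12  0.03] op 0.164
rotvec tool [-0.036 -0.004  0.002]
shift TCP tool [102.2   5.   19.7]  in target frame [102.2   4.1  19.5]
```

Request:
jog_arm(deltas=[0,5,19.7,-0.036,-0.004,0.002,0,15,0,0,0,0,0,0,30,0,0,0,0,0,0,30,0,0,0,0,0,0,25,0,0,0,0,0,0,15,0,0,0,0,0,0,0,0,0,0,0,0,0])

```text
t: 23.68
eef_pos: [478.6, -267.6, 402.0]
tcp_rot: [-2.596, 1.566, 2.17]
ft_force: [0.1, 0.1, -4.3]
opening: 0.167
```

Run:
```python
from h import *
go([478.6,-276.4,170],0.056)
```

```text
t 23.675 grasp [ 478.1 -266.9  231. ] yawY 0.054 tilt [-0.003  0.004 -1.   ] q [-0.631  0.386  1.75   0.002  1.01  -0.686] F [ 0.1  0.1 -4.3] M [-0.03 -0.12 -0.02] op 0.167
rotvec tool [-0.002 -0.004  0.003]
shift TCP tool [61.  -0.3  9. ]  in target frame [61.  -0.5  8.7]
```

Request:
jog_arm(deltas=[0,-0.4,9.0,-0.002,-0.004,0.003,0,15,0,0,0,0,0,0,20,0,0,0,0,0,0,12,0,0,0,0,0,0,0,0,0,0,0,0,0])

```text
t: 24.3
eef_pos: [478.8, -276.4, 353.8]
tcp_rot: [1.091, 1.568, -0.424]
ft_force: [0.3, 0.2, -3.2]
opening: 0.161
```

Run:
```python
from h import *
go([478.6,-276.4,170],0.056)
a=snap('scene','s9.png');b=snap('side','d9.png')
f=lambda im,x,y,w,h,s:cv2.resize(im[y:y+h,x:x+w,::-1],None,fx=s,fy=s,interpolation=cv2.INTER_CUBIC)
cv2.imwrite('pics/t9.png',np.hstack([f(a['image'],220,90,70,90,5),f(b['image'],205,230,70,90,5)]))
go([478.6,-276.4,170],0.056)
```

```text
t 24.3 grasp [ 479.3 -276.6  182.8] yawY 0.055 tilt [ 0.003 -0.001 -1.   ] q [-6.430e-01  4.480e-01  1.796e+00  1.000e-03  8.950e-01 -6.990e-01] F [ 0.3  0.2 -3.2] M [ 0.04 -0.12  0.03] op 0.161
rotvec tool [-0.001  0.001 -0.003]
shift TCP tool [12.8 -0.2  0. ]  in target frame [12.8 -0.2  0. ]
t 24.4 grasp [ 479.7 -276.8  183.8] yawY 0.056 tilt [ 0.004 -0.002 -1.   ] q [-6.430e-01  4.470e-01  1.795e+00  1.000e-03  8.950e-01 -6.990e-01] F [-0.1 -0.1 -3.9] M [-0.01 -0.1   0.01] op 0.165
rotvec tool [-0.     0.003 -0.004]
shift TCP tool [13.8 -0.4 -0.1]  in target frame [13.8 -0.4 -0.1]
```

View pics/t9.png

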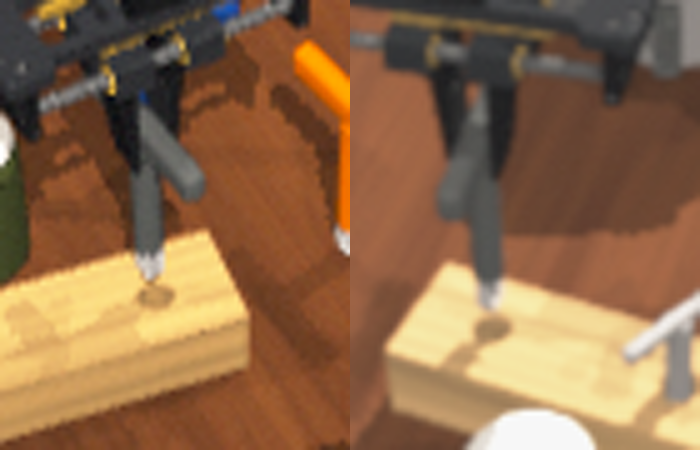

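Both views show the tip right above the hole: scene (150,275) over (155,295), side (488,305) over (492,328) in the crop. Lowering.

Request:
jog_arm(deltas=[7,-0.4,0,0,0.003,-0.004,0,7,0,0,0,0,0,0,6,0,0,0,0,0,0,4,0,0,0,0,0,0])

```text
t: 24.9
eef_pos: [478.7, -276.5, 330.5]
tcp_rot: [1.097, 1.569, -0.418]
ft_force: [0.6, 0.1, -3.9]
opening: 0.166
```

Run:
```python
from h import *
go([478.6,-276.4,130],0.056)
```

```text
t 24.9 grasp [ 478.9 -276.6  159.5] yawY 0.056 tilt [ 0.002 -0.001 -1.   ] q [-6.430e-01  4.790e-01  1.819e+00  1.000e-03  8.420e-01 -6.990e-01] F [ 0.6  0.1 -3.9] M [-0.02 -0.16 -0.03] op 0.166
rotvec tool [-0.     0.001 -0.002]
shift TCP tool [29.5 -0.1 -0.2]  in target frame [29.5 -0.1 -0.1]
```

In the hole, no contact. On down.

Request:
jog_arm(deltas=[6,0,0,0,0.001,-0.002,0,7,0,0,0,0,0,0,7,0,0,0,0,0,0,5,0,0,0,0,0,0])

```text
t: 25.4
eef_pos: [478.7, -276.6, 303.6]
tcp_rot: [-2.002, 1.57, 2.766]
ft_force: [0.0, 0.8, -3.4]
opening: 0.165
```

Run:
```python
from h import *
go([478.6,-276.4,129],0.056)
```

```text
t 25.4 grasp [ 478.6 -276.5  132.6] yawY 0.056 tilt [-0.001  0.    -1.   ] q [-0.643  0.516  1.842 -0.     0.784 -0.699] F [ 0.   0.8 -3.4] M [-0.02 -0.11  0.02] op 0.165
rotvec tool [-0.    -0.     0.001]
shift TCP tool [ 3.6 -0.1 -0.2]  in target frame [ 3.6 -0.1 -0.2]
```

Request:
jog_arm(deltas=[1.5,0,0,0,0,0,0,1.5,0,0,0,0,0,0,0.5,0,0,0,0,0,0])

```text
t: 25.78
eef_pos: [478.8, -276.6, 299.7]
tcp_rot: [-2.042, 1.57, 2.726]
ft_force: [0.4, -0.0, -2.8]
opening: 0.166
```

Run:
```python
from h import *
go([478.6,-276.4,129],0.056)
```

```text
t 25.775 grasp [ 478.6 -276.5  128.7] yawY 0.055 tilt [-0.001  0.    -1.   ] q [-0.643  0.522  1.845 -0.     0.775 -0.699] F [ 0.4 -0.  -2.8] M [-0.02 -0.13 -0.05] op 0.166
rotvec tool [-0.001 -0.     0.001]
shift TCP tool [-0.3 -0.2 -0.2]  in target frame [-0.3 -0.2 -0.2]
```

Request:
jog_arm(deltas=[0.5,0,0,0,0,0,0,0,0,0,0,0,0,1,0,0,0,0,0,0,1,0,0,0,0,0,0,1,0,0,0,0,0,0,1,0,0,0,0,0,0,1,0,0,0,0,0,0,1])

```text
t: 26.65
eef_pos: [479.0, -276.8, 300.6]
tcp_rot: [0.792, 1.568, -0.723]
ft_force: [0.3, 0.4, -0.5]
opening: 0.74
```

Run:
```python
from h import *
go([478.6,-276.4,129],0.056)
snap('wrist','w10.png')
```

```text
t 26.65 grasp [ 479.3 -277.1  129.6] yawY 0.056 tilt [ 0.002 -0.002 -1.   ] q [-0.643  0.521  1.844 -0.     0.774 -0.699] F [ 0.3  0.4 -0.5] M [-0.   -0.09  0.01] op 0.74
rotvec tool [-0.     0.002 -0.002]
shift TCP tool [ 0.6 -0.4 -0.4]  in target frame [ 0.6 -0.4 -0.4]
```

View pics/w10.png

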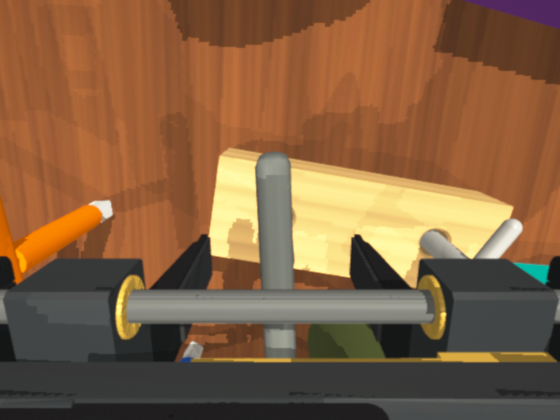

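The key stands free between the open fingers (handle at columns 258–290, fingers clear at 210 and 352). Lifting away.

Request:
jog_arm(deltas=[-5,0,0,0,0,0,1,-15,0,0,0,0,0,1,-30,0,0,0,0,0,1,-40,0,0,0,0,0,1,-40,0,0,0,0,0,1,-30,0,0,0,0,0,1,0,0,0,0,0,0,1,0,0,0,0,0,0,1])

```text
t: 27.7
eef_pos: [477.7, -275.7, 471.5]
tcp_rot: [0.836, 1.565, -0.68]
ft_force: [1.1, 0.9, -0.3]
opening: 1.0
```

Run:
```python
from h import *
go()
a=snap('scene','s11.png');b=snap('side','d11.png')
f=lambda im,x,y,w,h,s:cv2.resize(im[y:y+h,x:x+w,::-1],None,fx=s,fy=s,interpolation=cv2.INTER_CUBIC)
cv2.imwrite('pics/t11.png',np.hstack([f(a['image'],190,90,100,120,4),f(b['image'],205,230,100,120,4)]))
cv2.imwrite('pics/u11.png',np.hstack([f(a['image'],255,175,90,80,4),f(cv2.imread('pics/scene0.png')[:,:,::-1],255,175,90,80,4)]))
```

```text
t 27.7 grasp [ 478.5 -276.3  300.5] yawY 0.056 tilt [ 0.004 -0.004 -1.   ] q [-0.643  0.322  1.65  -0.     1.164 -0.699] F [ 1.1  0.9 -0.3] M [-0.01 -0.09 -0.02] op 1.0
```

View pics/t11.png

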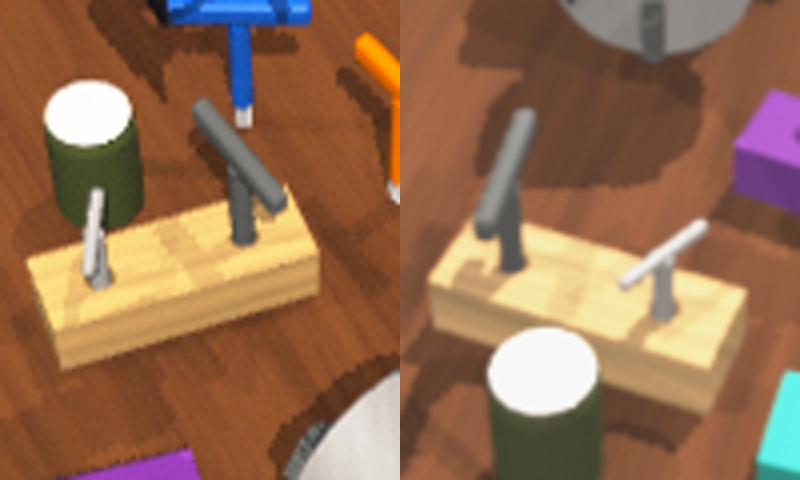

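View pics/u11.png

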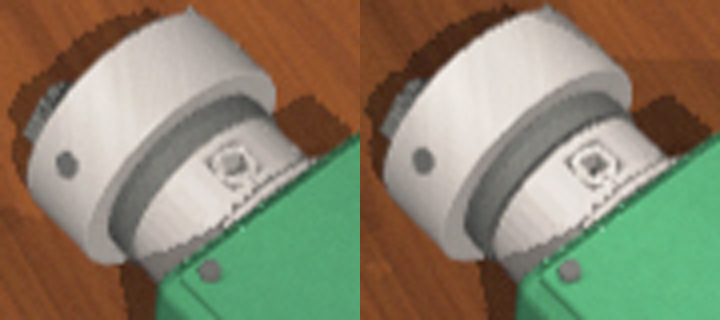

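```bash
python3 -c "
from h import *
print(env.job_done())"
```

```text
the job is handed in; nothing more can be done
None
```

I locked the chuck with the top cam and put the dark cam key back in its hole in the wooden block. The job is handed in at about 27.7 s of the 72 s allowed.

- **Fit:** The square end went about 18 mm into the socket with no contact force.
- **Tightening:** I turned the key about 2.2 rad clockwise. The moment held near 0.26 N m until about 2.05 rad, then climbed to 0.39 N m settled. The highest single reading was 0.46 N m, under the 0.5 N m forcing limit.
- **Last pictures:** The key is upright in its hole, the gripper is open and clear above it, and the other key and the tin look unmoved.

Two things rest on weaker evidence. The chuck being home is judged from the rise in moment, because the 3.4 mm gap is barely a pixel or two in the pictures. I did not look at the tub again at the end, but the arm never went near it. None of the checks I made failed.

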